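# Dry-fit a bench power supply in its chassis

### The job

Dry-fit the power supply in its open grey metal chassis, in a row from the mains socket to the output terminals in the order the current flows: the transformer upright at the mains-socket end with its core between the two low ribs, beside it the bridge rectifier flat on its white square, then the blue capacitor standing terminals-up in the open clamp ring, and at the output end the brown insulating plate flat between its two ribs with the finned heat sink centred on top of it, fins up. Set everything square to the chassis, the transformer core and the plate's short side across it and the heat sink's long side along it, and let go of it all.

Things in the scene. Friction and masses are not known exactly. Their poses are not given: they have to be found in the camera images.
- chassis: open-topped grey sheet-metal chassis, 290 (x) x 150 mm (y), fixed, in any direction. Origin: centre of its underside; z up. Floor 8 mm above the desk; thin side walls (y = +-75) rise 22 mm above the floor, end panels (x = +-145) 42 mm. -x end: mains socket (its box reaches 17 mm inside at y = -14 to -42), red rocker switch. +x end: red and black output posts. All four places lie on y = 0
- transformer_place (a point): centre of the transformer's place on the chassis floor, at chassis x = -98 mm, axes as the chassis: a blue outline 36 (x) x 60 mm (y) between two low ribs that run along y, 5 mm high, 62 long, inner faces 44 mm apart; the core stands between them, the coil hangs over them
- rectifier_place (a point): centre of the rectifier's place on the chassis floor, at chassis x = -44 mm, axes as the chassis: a white 28 mm square in a blue outline
- ring (a point): centre of the loosened brass-coloured clamp ring for the capacitor, at floor level, at chassis x = +18 mm, axes as the chassis. The ring stands 20 mm above the floor, open above, bore 50 mm, widening over the top 5 mm to 57 mm; outside diameter 61 mm at the lip; two small ears on its +y side reach 37 mm from the axis, 13 mm high
- plate_place (a point): centre of the insulating plate's place on the chassis floor, at chassis x = +98 mm, axes as the chassis: a blue outline 72 (x) x 59 mm (y) between two low ribs that run along y, 4 mm high, 58 long, inner faces 81 mm apart
- transformer_mid (a point): small mains transformer, dark steel core with yellow coil, stands upright on its core, 0.35 kg. 47 (x) x 53 (y) x 44 mm high; this point is at its centre, 22 mm above its underside; z up. The core is a slab 26 mm thick (x) and 52 mm long (y), over the full height, and can be gripped on its two ends, across y; the yellow coil stands out of it to +-23 mm in x from 7 to 37 mm above the underside. Its y must lie along the chassis y (either way round)
- rectifier_mid (a point): square black bridge rectifier on an aluminium base, 29 x 29 mm, body 11 mm high, with four thin upright terminals on top to 20 mm above the underside. This point is at the body's centre, 5.5 mm above its underside; z up; sides along x and y; any quarter turn will do
- capacitor_mid (a point): blue can capacitor with a white stripe, standing, 35 mm in diameter and 65 mm high plus two small screw terminals (5 mm) on its top. This point is on its axis, 32.5 mm above its underside; z up
- plate_mid (a point): flat brown insulating plate with four small corner holes, 68 (x) x 54 (y) x 8 mm, lying flat. This point is at its centre, 4 mm above its underside; z up. Its x must lie along the chassis x (either way round)
- heat_sink_mid (a point): bare aluminium heat sink with fins upward, 35 (x) x 50 (y) x 26 mm high. This point is at its centre, 13 mm above its underside; z up. Its y must lie along the chassis x (either way round)
Not all that is in view belongs to the job. What is shaped like the part that bears rectifier_mid but green, turquoise or yellow is not meant.

How it is judged (in metres and radians):
At the end, for the whole second after the job is handed in: All at rest, released, upright, square to the chassis within 0.2 rad and fully down: transformer and rectifier within 11 mm of their places, capacitor within 10 mm of the ring's axis, plate within 12 mm of its place, heat sink on the plate within 11 mm of its centre (x of transformer_mid in the frame of transformer_place between -0.011 and 0.011 m and y of transformer_mid in the frame of transformer_place between -0.012 and 0.012 m and z of transformer_mid in the frame of transformer_place between 0.019 and 0.025 m and angle between each of transformer_mid, rectifier_mid, capacitor_mid, heat_sink_mid's own z axis and vertical below 0.1 rad and angle between the y axis of transformer_mid and the y axis of chassis, either way round below 0.2 rad and linear speed of each of transformer, rectifier, capacitor, plate, heat_sink below 0.02 m/s and x of rectifier_mid in the frame of rectifier_place between -0.011 and 0.011 m and y of rectifier_mid in the frame of rectifier_place between -0.011 and 0.011 m and z of rectifier_mid in the frame of rectifier_place between 0.0025 and 0.0085 m and (angle between the x axis of rectifier_mid and the x axis of chassis, either way round below 0.2 rad or angle between the x axis of rectifier_mid and the y axis of chassis, either way round below 0.2 rad) and x of capacitor_mid in the frame of ring between -0.01 and 0.01 m and y of capacitor_mid in the frame of ring between -0.01 and 0.01 m and z of capacitor_mid in the frame of ring between 0.0295 and 0.0355 m and x of plate_mid in the frame of plate_place between -0.012 and 0.012 m and y of plate_mid in the frame of plate_place between -0.012 and 0.012 m and z of plate_mid in the frame of plate_place between 0.002 and 0.006 m and angle between plate_mid's own z axis and vertical below 0.06 rad and angle between the x axis of plate_mid and the x axis of chassis, either way round below 0.2 rad and horizontal distance between heat_sink_mid and plate_mid below 0.011 m and z of heat_sink_mid in the frame of plate_place between 0.018 and 0.024 m and angle between the y axis of heat_sink_mid and the x axis of chassis, either way round below 0.2 rad); the robot touches nothing.
It also fails if it takes over 141 s, if anything falls off the work surface, if the arm or the gripper's body presses on something with over 40 N, if the wrist force passes 120 N, or if a joint passes its speed limit or range.

### The arm

A 7-joint arm with a two-finger parallel gripper is mounted at the origin on a cart in front of the work surface, level with it; the furniture and walls round the work are solid. World frame = base frame: x ahead of the robot, y to its left, z up, the work surface at z = 0. Lengths are in mm, angles in rad, forces in N, time in s.
With the tool pointing down it reaches from about 375 to 925 mm from the base axis. Payload 3.1 kg.
Tool frame: the origin (TCP) lies at the very end of the fingers, on their centre line; the grasp point (between the pads) lies 19 mm behind it; z points along the fingers, y is the line along which they close (so a half turn about z gives the same grasp; the last joint's range is limited). The gripper opens to 85 mm and grips with 20 to 120 N. Pads are 22 mm wide; open, the fingers measure 114 mm over their backs; the gripper's body (76 mm by 85 mm) begins 54 mm behind the grasp point. The pads swing forward as they close: fully open they stand 13 mm farther back than shut.
Start: joints at [-0.098, 0.383, 0.044, 1.598, -0.018, 1.161, -0.05], TCP at [650.002, 0.022, 231.269] pointing down, gripper open.
Joint ranges: [-2.61, 2.61], [-0.41, 2.15], [-1.48, 1.57], [0, 2.5], [-1.57, 4.71], [0.05, 1.97], [-2.85, 2.85]. Speed limits (rad/s): [2.79, 2.79, 3.14, 3.14, 3.14, 3.14, 3.14].

### API

Orientations are given as a unit quaternion [w, x, y, z].
In Python, from bench import manip gives the robot as it stands. The module is installed in compiled form; this text tells all that it offers.
- The arm moves only by the shell command python3 -m jog 'ROWS' [FORCE]. ROWS is JSON, one flat list of numbers, 7 for each row, row after row: the shift along the world's x, y, z in m, then the turn, a rotation vector about the world's x, y, z in rad, then the closure, from -1 (fully open) to 1 (shut), so that 0 is half open. A call has 1 to 12 rows; each row shifts and turns the commanded pose from where the row before left it; what a row does not reach is not made up. A row lasts 1/10 s, in which the tool goes at most 50 mm and 8.59 degrees, less where a joint would pass 70% of its speed; a pose out of reach is approached as far as the arm can. A call with a gripper value outside its range is refused whole. The fingers move at their own pace and stop on an object; FORCE is the grip in N (left out, the last holds). Time passes only in rows, so rows that do not move let the fingers close. It gives the time, the measured TCP pose, the force, the opening and the grip force at its end, in the units of the state.
- manip.observe(): the state, without advancing time (a new reading comes with each control period).
- manip.capture(name): name is "scene" or "side" or "wrist"; returns a dict with "img" (384x512x3 uint8, red, green, blue), "fx", "fy", "cx", "cy" (pixels), "world_from_camera" (4x4, takes a point from camera to world coordinates). Camera axes: x right, y down, z forward; pixel columns grow to the right and rows downward; lengths in mm; the calibration is good to about 2 mm. The wrist camera is an equidistant fisheye: a pixel r from the principal point sees the ray r / f radians off the axis. A picture is of the moment at which its call begins. There is no depth.
- manip.finish_job(): hands the job in; it is judged then, once.
Trained networks look in the newest picture that a camera, given by its name, has taken for a name from the list of things; names that differ only in an ending like _2 or _b are one class to them, and where a whole thing is asked for, a point or a joint stands for the part that bears it (a point fixed in the world has none). Each returns a list of dicts, best first, with "conf" (0 to 1); they miss things now and then, are a little off and sometimes report something else, mostly with a low value. They report only what shows in the picture. A call takes as long as a camera call. They do not tell look-alikes from the thing itself.
- manip.search_frame(camera, label): "centre" ([row, column] in pixels, amid what is visible of it).
- manip.outline_of(camera, label): "pixels" (384x512 bool, what is visible of it) and "centre" ([row, column] in pixels, amid what is visible of it).
- manip.tip_of(camera, label): "centre" ([row, column] in pixels: a listed point, or the origin of a listed thing).
The state is a dict: "t": time; "joint_positions": joint angles; "qd": joint speeds; "effort": joint torques, N m; "tool_pos": TCP position; "eef_rot": TCP orientation; "force": force on the tool from outside, world axes, zero at the start; "torque": the same for the moment, N m; "gripper_width": finger opening in mm; "grasp_force": force on a finger pad.
Only numpy, scipy, OpenCV 4.12 (cv2) and the standard library are available. Lean on these libraries where they do the work, as an engineer would, in place of code of your own. Each camera call takes 0.05 s, during which the arm holds its last target. There are 200 camera calls.

## Working session

There is one attempt and no reset: what is moved stays moved. The work goes in short steps, Python scripts to look and compute and a shell command to move; the robot and the scene stay as the last step left them, time stands still between calls to the robot, and variables do not carry over. Pictures are saved under pics/ and viewed, at most 14 in all, crops included, and the job is handed in when it is done.

```bash
mkdir -p pics
cat > h.py <<'E'
from bench import manip
import numpy as np, cv2
def shot(c,name=None):
    d=manip.capture(c)
    if name: cv2.imwrite(f'pics/{name}.png',cv2.cvtColor(d['img'],cv2.COLOR_RGB2BGR))
    return d
def ray(d,rc,fish=False):
    M=np.array(d['world_from_camera']);u=(rc[1]-d['cx'])/d['fx'];v=(rc[0]-d['cy'])/d['fy']
    if fish:
        r=np.hypot(u,v);k=np.sin(r)/r if r>1e-9 else 1;q=np.array([u*k,v*k,np.cos(r)])
    else: q=np.array([u,v,1])
    return M[:3,3],M[:3,:3]@q
def at(d,rc,z,fish=False):
    o,q=ray(d,rc,fish);return (o+q*(z-o[2])/q[2])
E
python3 - <<'E'
from h import *
print(manip.observe())
Z=dict(transformer_mid=22,rectifier_mid=5.5,capacitor_mid=32.5,plate_mid=4,heat_sink_mid=13,chassis=0,transformer_place=8,rectifier_place=8,ring=8,plate_place=8)
for c in ['scene','side','wrist']:
    d=shot(c,c+'0')
    print(c,d['fx'],np.round(d['world_from_camera'],2).tolist())
    for k,z in Z.items():
        for t in manip.tip_of(c,k)[:4]:
            print(k,round(t['conf'],2),np.round(t['centre']),np.round(at(d,t['centre'],z,c=='wrist')))
E
```

```text
{'t': 0.0, 'joint_positions': array([-0.09781319,  0.38384334,  0.0438015 ,  1.59958587, -0.01788433,
        1.16118491, -0.04987967]), 'qd': array([-0.00054687, -0.00084856,  0.00025675, -0.00101766,  0.00096405,
       -0.00028191, -0.00079496]), 'effort': array([-8.41360106e-04, -4.33466363e+01,  1.02427706e+00, -2.49513745e+01,
        1.06121189e-02,  1.12996699e-02, -5.17373280e-06]), 'tool_pos': array([6.49055589e+02, 1.81678247e-02, 2.29875748e+02]), 'eef_rot': array([-0.00087742,  0.70705333,  0.70715901, -0.0009792 ]), 'force': array([ 1.25827245,  0.18672612, -0.61773347]), 'torque': array([-0.05516492, -0.01479682, -0.00336628]), 'grasp_force': 0.0, 'gripper_width': 85.34303631087161}
scene 357.1168564047153 [[-0.71, -0.5, 0.5, 78.26], [-0.71, 0.51, -0.49, 313.79], [-0.01, -0.7, -0.71, 654.01], [0.0, 0.0, 0.0, 1.0]]
transformer_mid 0.78 [160. 356.] [ 418. -397.   22.]
rectifier_mid 0.77 [258. 259.] [387.   6.   6.]
rectifier_mid 0.73 [213. 284.] [ 437. -128.    6.]
rectifier_mid 0.69 [236. 280.] [395. -70.   6.]
rectifier_mid 0.52 [200. 253.] [ 518. -105.    6.]
capacito
[... 1254 characters left out ...]
.    8.]
wrist 297.3186396354542 [[1.0, 0.0, 0.0, 650.08], [0.0, -0.96, -0.27, 67.76], [0.0, 0.27, -0.96, 374.01], [0.0, 0.0, 0.0, 1.0]]
rectifier_mid 0.93 [213.  87.] [393. -69.   6.]
rectifier_mid 0.76 [159.  77.] [388.  12.   6.]
rectifier_mid 0.61 [253. 121.] [ 442. -131.    6.]
rectifier_mid 0.56 [237. 160.] [ 510. -103.    6.]
capacitor_mid 0.76 [328. 120.] [ 420. -262.   32.]
heat_sink_mid 0.76 [290. 202.] [ 565. -184.   13.]
heat_sink_mid 0.49 [140. 177.] [548.  34.  13.]
chassis 0.64 [ 61. 166.] [531. 135.   0.]
rectifier_place 0.89 [ 28. 162.] [527. 179.   8.]
ring 0.69 [ 74. 168.] [536. 117.   8.]
ring 0.44 [ 60. 166.] [533. 136.   8.]
plate_place 0.88 [140. 178.] [547.  33.   8.]
```

Run:
```python
import cv2,numpy as np
a=cv2.imread('pics/scene0.png')[120:340,90:410];cv2.imwrite('pics/sceneC.png',cv2.resize(a,None,fx=2.5,fy=2.5,interpolation=cv2.INTER_CUBIC))
```

```text
(no output)
```

View pics/wrist0.png

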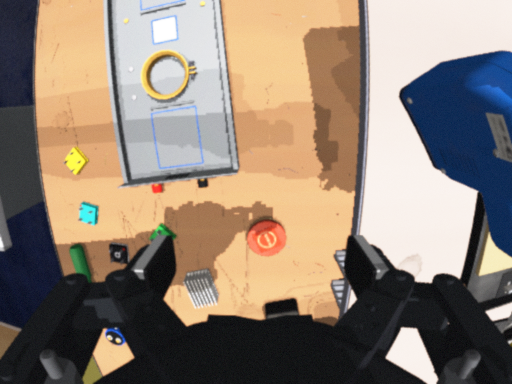

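View pics/sceneC.png

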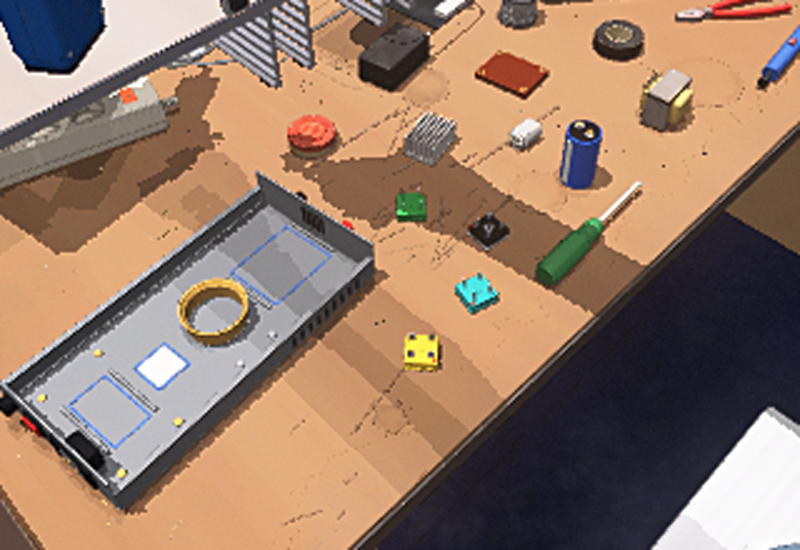

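Wrist picture: the chassis is at the top left, with the white square at about (165,28), the ring at (166,74) and the plate outline at (178,140). The mains end is off the top.

Rectifier candidates in the wrist picture (col,row): yellow (75,160), turquoise (88,214), green (162,233), black (121,253). Only the black one fits the description. The enlarged scene crop confirms it as a black body with four terminals at crop (488,230).

I'll move over the parts for a closer measurement.

```bash
python3 -m jog '[-0.03,-0.04,0.01,0,0,0,-1, -0.03,-0.04,0.01,0,0,0,-1, -0.03,-0.04,0.01,0,0,0,-1, -0.03,-0.04,0.01,0,0,0,-1, -0.03,-0.04,0,0,0,0,-1, 0,0,0,0,0,0,-1,0,0,0,0,0,0,-1]' 40
cat >> h.py <<'E'
Z=dict(transformer_mid=22,rectifier_mid=5.5,capacitor_mid=32.5,plate_mid=4,heat_sink_mid=13)
def rectof(d,k,ztop,fish=True,c='wrist'):
    out=[]
    for o in manip.outline_of(c,k)[:4]:
        m=o['pixels'].astype(np.uint8);cs,_=cv2.findContours(m,0,cv2.CHAIN_APPROX_NONE)
        p=max(cs,key=cv2.contourArea)[:,0,::-1]
        w=np.array([at(d,q,ztop,fish)[:2] for q in p],np.float32)
        out.append((round(o['conf'],2),np.round(o['centre']),cv2.minAreaRect(w)))
    return out
E
python3 - <<'E'
from h import *
d=shot('wrist','w1')
print(manip.observe()['tool_pos'])
for k,z in Z.items():
    for t in manip.tip_of('wrist',k)[:4]: print(k,round(t['conf'],2),np.round(t['centre']),np.round(at(d,t['centre'],z,True)))
    for r in rectof(d,k,dict(transformer_mid=44,rectifier_mid=8,capacitor_mid=65,plate_mid=8,heat_sink_mid=26)[k]): print('   ',r)
for k in ['rectifier_place','ring','plate_place']:
    for t in manip.tip_of('wrist',k)[:4]: print(k,round(t['conf'],2),np.round(t['centre']),np.round(at(d,t['centre'],8,True)))
E
```

```text
t: 2.35
tool_pos: [501.3, -198.7, 270.9]
eef_rot: [0.0, 0.709, 0.705, 0.0]
force: [0.6, 0.8, 0.2]
gripper_width: 85.3
grasp_force: 0.0
[ 502.44345592 -196.70384547  270.73688237]
    (0.7, array([288., 209.]), ((422.16717529296875, -385.0608215332031), (50.99467086791992, 75.68160247802734), 1.9113097190856934))
    (0.64, array([112., 214.]), ((443.1131896972656, -131.9312744140625), (26.446575164794922, 27.255809783935547), 84.27434539794922))
rectifier_mid 0.94 [115. 214.] [ 440. -136.    6.]
rectifier_mid 0.81 [ 68. 181.] [394. -69.   6.]
rectifier_mid 0.76 [ 90. 267.] [ 513. -104.    6.]
rectifier_mid 0.76 [ 15. 178.] [389.  12.   6.]
    (0.95, array([ 66., 180.]), ((395.9977111816406, -69.27993774414062), (30.37348747253418, 32.74590301513672), 78.05145263671875))
    (0.92, array([ 18., 177.]), ((386.4608459472656, 9.635614395141602), (29.46332359313965, 32.244937896728516), 44.139522552490234))
    (0.7, array([113., 215.]), ((437.3637390136719, -132.138427734375), (27.554218292236328, 30.253475189208984), 87.99856567382812))
    (0.62, array([ 90., 269.]), ((513.36895751953
[... 220 characters left out ...]
6066589355469, -245.6096649169922), (55.89483642578125, 35.06926345825195), 60.35829162597656))
    (0.58, array([ 12., 292.]), ((545.86279296875, -14.886255264282227), (139.21888732910156, 46.66248321533203), 2.7126638889312744))
plate_mid 0.6 [244. 308.] [ 576. -330.    4.]
    (0.64, array([244., 312.]), ((581.1090698242188, -331.37353515625), (68.78242492675781, 59.465858459472656), 10.379865646362305))
heat_sink_mid 0.94 [147. 306.] [ 565. -181.   13.]
    (0.69, array([152., 306.]), ((563.4323120117188, -179.24781799316406), (37.205257415771484, 51.47046661376953), 13.551441192626953))
rectifier_place 0.22 [242. 315.] [ 586. -325.    8.]
plate_place 0.56 [149. 309.] [ 570. -184.    8.]
```

View pics/w1.png

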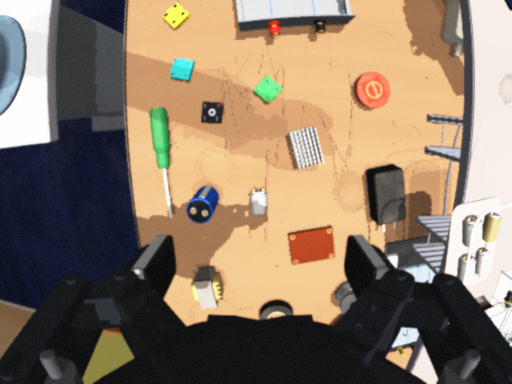

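The picture confirms the black rectifier at (214,113), the capacitor at (201,206), the heat sink at (307,148), the plate at (312,244) and the transformer at (207,288). I'll start with the rectifier.

```bash
python3 -m jog '[-0.016,0.016,-0.035,0,0,0,-1, -0.016,0.016,-0.035,0,0,0,-1, -0.016,0.016,-0.035,0,0,0,-1,-0.016,0.016,-0.035,0,0,0,-1, 0,0,0,0,0,0,-1,0,0,0,0,0,0,-1]' 40
cat >> h.py <<'E'
def look(name,ks,zt):
    d=shot('wrist',name); s=manip.observe()
    from scipy.spatial.transform import Rotation as R
    q=s['eef_rot'];y=R.from_quat([q[1],q[2],q[3],q[0]]).apply([0,1,0])
    print('tool',np.round(s['tool_pos'],1),'closing deg',np.degrees(np.arctan2(y[1],y[0])),s['t'])
    for k in ks:
        z0=zt.get(k+'_z0',Z.get(k,8))
        for t in manip.tip_of('wrist',k)[:3]: print(k,round(t['conf'],2),np.round(t['centre']),np.round(at(d,t['centre'],z0,True),1))
        for r in rectof(d,k,zt.get(k,8)): print('  ',r)
    return d
E
python3 - <<'E'
from h import *
look('w2',['rectifier_mid'],dict(rectifier_mid=9))
E
```

```text
t: 3.65
tool_pos: [437.7, -132.7, 130.0]
eef_rot: [-0.001, 0.707, 0.707, -0.001]
force: [0.5, -0.1, 1.3]
gripper_width: 85.4
grasp_force: 0.0
tool [ 439.7 -133.5  131.5] closing deg -0.007636682256897409 3.7
rectifier_mid 0.93 [183. 261.] [ 439.3 -131.9    5.5]
rectifier_mid 0.85 [112. 212.] [395.1 -65.5   5.5]
rectifier_mid 0.79 [ 29. 204.] [387.2  12.1   5.5]
   (0.96, array([182., 262.]), ((436.884765625, -130.54469299316406), (31.395801544189453, 29.24190330505371), 84.74932861328125))
   (0.7, array([155., 341.]), ((512.2341918945312, -101.19102478027344), (30.25698471069336, 32.682342529296875), 47.76324462890625))
   (0.63, array([ 31., 205.]), ((386.19268798828125, 10.035711288452148), (28.959550857543945, 32.12703323364258), 39.62684631347656))
   (0.58, array([113., 212.]), ((395.4095458984375, -69.21597290039062), (28.492877960205078, 30.090593338012695), 74.42532348632812))
```

View pics/w2.png

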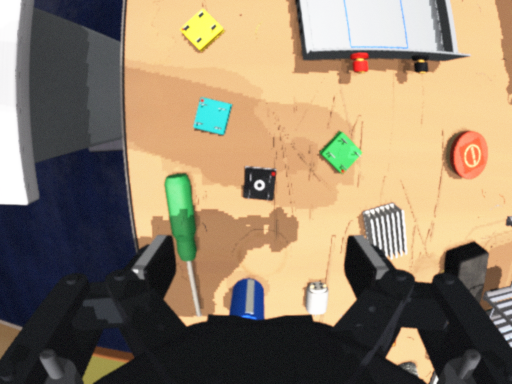

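```bash
python3 -m jog '[0,0.001,-0.03,0,0,-0.07,-0.2, 0,0,-0.04,0,0,0,-0.2, 0,0,-0.035,0,0,0,-0.2, 0,0,-0.013,0,0,0,-0.2, 0,0,-0.009,0,0,0,-0.2, 0,0,0,0,0,0,-0.2, 0,0,0,0,0,0,1,0,0,0,0,0,0,1,0,0,0,0,0,0,1,0,0,0,0,0,0,1]' 40
```

```text
t: 4.8
tool_pos: [440.3, -132.4, 5.2]
eef_rot: [0.002, 0.731, 0.682, 0.001]
force: [-0.5, -0.1, 6.9]
gripper_width: 27.1
grasp_force: 40.0
```

```bash
python3 -m jog '[0,0,0.04,0,0,0,1, 0,0,0.045,0,0,0,1, 0.01,0.04,0.015,0,0,0.05,1, 0.01,0.04,0,0,0,0.05,1,0.01,0.04,0,0,0,0.05,1,0.01,0.04,0,0,0,0.05,1,0.012,0.04,0,0,0,0,1,0.012,0.04,0,0,0,0,1,0.012,0.04,0,0,0,0,1,0.01,0.03,0,0,0,0,1,0,0,0,0,0,0,1,0,0,0,0,0,0,1]'
python3 - <<'E'
from h import *
look('w3',['rectifier_place','ring','plate_place','transformer_place','chassis'],{'chassis_z0':0,'ring':28})
E
```

```text
t: 6.0
tool_pos: [524.0, 178.9, 103.6]
eef_rot: [-0.0, 0.659, 0.752, -0.0]
force: [0.0, -0.9, 0.5]
gripper_width: 27.0
grasp_force: 39.7
tool [523.9 177.2 103.3] closing deg 7.436645706997374 6.05
rectifier_place 0.69 [193. 264.] [528. 179.   8.]
   (0.76, array([154., 266.]), ((530.5367431640625, 198.42315673828125), (177.9415283203125, 188.246826171875), 6.656480312347412))
ring 0.79 [262. 262.] [535.3 114.7   8. ]
   (0.58, array([155., 266.]), ((529.0025024414062, 202.3079833984375), (164.6060791015625, 173.25355529785156), 7.050131797790527))
plate_place 0.89 [329. 264.] [548.9  33.4   8. ]
   (0.86, array([156., 269.]), ((530.194580078125, 198.23501586914062), (174.29458618164062, 188.91070556640625), 7.045653820037842))
transformer_place 0.59 [133. 269.] [525.1 229.    8. ]
   (0.61, array([154., 267.]), ((528.2724609375, 198.50149536132812), (175.1643524169922, 188.88177490234375), 6.672379493713379))
   (0.68, array([153., 266.]), ((530.6220092773438, 198.260498046875), (179.73916625976562, 190.055908203125), 6.684463977813721))
```

View pics/w3.png

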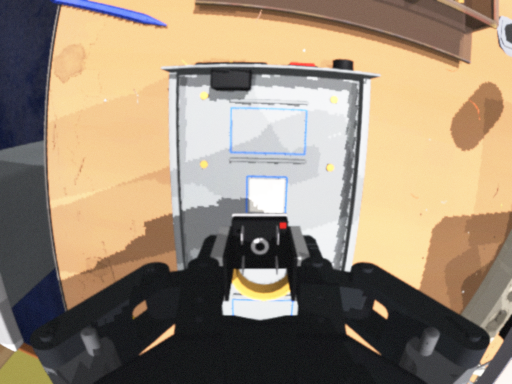

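The picture shows the transformer outline at (268,131), the white square at (267,195) and the gripped rectifier at (260,245). I'll fit the chassis pose from these.

Run:
```python
from h import *
d=shot('wrist')
P=lambda c,r:at(d,(r,c),8,True)
c=[P(231,108),P(307,110),P(306,154),P(230,152.5)]
for p in c: print(np.round(p,1))
T=np.mean(c,0);print('T',T, np.degrees(np.arctan2(*(c[1]-c[0])[[1,0]])),np.degrees(np.arctan2(*(c[2]-c[3])[[1,0]])))
w=[P(247,177),P(287,177)];print('sq top',np.round(w,1))
obs={-98:T[:2],18:np.array([536,115.5]),98:np.array([547.5,34])}
obs[-44]=np.array([528,179.])
A=[];b=[]
for x,p in obs.items():
    A+= [[1,0,x],[0,1,0]];
xs=np.array(list(obs));ps=np.array(list(obs.values()))
kx,ky=np.polyfit(xs,ps[:,0],1),np.polyfit(xs,ps[:,1],1)
print(kx,ky,'yaw',np.degrees(np.arctan2(ky[0],kx[0])));print(ps-np.c_[np.polyval(kx,xs),np.polyval(ky,xs)])
ux=np.array([kx[0],ky[0]]);ux/=np.linalg.norm(ux);C=ps.mean(0)-ux*xs.mean()
for x in (-98,-44,18,98):print(x,np.round(C+ux*x,1))
```

```text
[493.1 244.    8. ]
[553.3 250.6   8. ]
[557.9 215.1   8. ]
[496.5 208.2   8. ]
T [525.16739226 229.4750513    8.        ] 6.262895375086053 6.44367902758265
sq top [[512.6 189.7   8. ]
 [545.3 194.    8. ]]
[1.17044632e-01 5.34927638e+02] [ -1.00130134 132.98530413] yaw -83.33280889861979
[[ 1.71012799 -1.63778393]
 [-1.03444154  0.53811995]
 [ 1.10198793 -0.85777302]
 [-1.77767438  1.95743701]]
-98 [523.5 230.4]
-44 [529.8 176.7]
18 [537.  115.2]
98 [546.3  35.7]
```

```bash
python3 -m jog '[0.003,0,-0.03,0,0,0,1, 0.003,0,-0.03,0,0,0,1, 0,0,-0.018,0,0,0,1, 0,0,-0.009,0,0,0,1, 0,0,0,0,0,0,1,0,0,0,0,0,0,1]'
```

```text
t: 7.2
tool_pos: [531.0, 178.5, 17.2]
eef_rot: [0.0, 0.66, 0.752, 0.001]
force: [0.2, 1.1, -0.3]
gripper_width: 26.8
grasp_force: 39.7
```

```bash
python3 -m jog '[0,0,-0.003,0,0,0,1, 0,0,-0.001,0,0,0,1, 0,0,0,0,0,0,0, 0,0,0,0,0,0,-0.4, 0,0,0,0,0,0,-0.4, 0,0,0.03,0,0,0,-0.4, 0,0,0.04,0,0,0,-1,0,-0.03,0.04,0,0,0,-1, 0,-0.04,0.03,0,0,0,-1,0,0,0,0,0,0,-1]'
python3 - <<'E'
from h import *
look('w4',['rectifier_mid'],{'rectifier_mid':17,'rectifier_mid_z0':13.5})
E
```

```text
t: 8.2
tool_pos: [534.9, 101.3, 157.9]
eef_rot: [0.005, 0.663, 0.748, 0.003]
force: [1.2, -0.1, -0.2]
gripper_width: 85.2
grasp_force: 0.0
tool [533.  104.3 155.6] closing deg 7.043821474200506 8.25
rectifier_mid 0.86 [100. 265.] [532.6 178.9  13.5]
rectifier_mid 0.86 [235. 122.] [389.7  19.4  13.5]
   (0.97, array([238., 122.]), ((390.84088134765625, 16.13453483581543), (36.18116760253906, 29.53431510925293), 40.20130920410156))
   (0.96, array([103., 265.]), ((530.5289306640625, 178.43905639648438), (30.136001586914062, 28.72713851928711), 7.15174674987793))
```

View pics/w4.png

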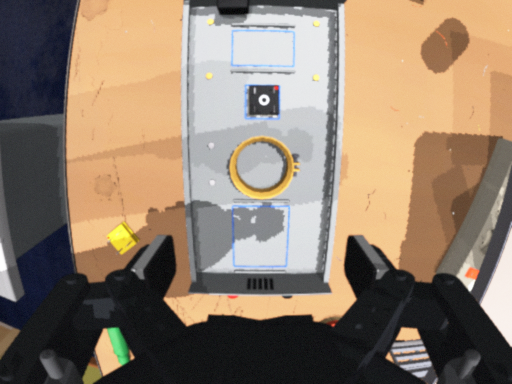

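The rectifier sits on its square at (263,100). Next is the transformer.

```bash
python3 - <<'E'
from h import *
d=shot('wrist')
P=lambda c,r,z=8:np.round(at(d,(r,c),z,True),1)
print('T',np.mean([P(232,28),P(295,30),P(294,68.5),P(232,67.5)],0),'ring',P(262,167,28),'plate',P(233,206),P(288.5,206.5),P(287,267.5),P(233.5,266))
E
python3 -m jog '[-0.009,-0.04,0.01,0,0,0,-1,-0.009,-0.04,0.01,0,0,0,-1,-0.009,-0.04,0.01,0,0,0,-1,-0.009,-0.04,0.01,0,0,0,-1,-0.009,-0.04,0.01,0,0,0,-1,-0.009,-0.04,0,0,0,0,-1,-0.009,-0.04,0,0,0,0,-1,-0.009,-0.04,0,0,0,0,-1,-0.009,-0.04,0,0,0,0,-1,-0.009,-0.04,0,0,0,0,-1,-0.009,-0.035,0,0,0,0,-1,0,0,0,0,0,0,-1]' 60
python3 - <<'E'
from h import *
look('w5',['transformer_mid'],{'transformer_mid':44})
a=cv2.imread('pics/w5.png')
cv2.imwrite('pics/w5c.png',cv2.resize(a[130:330,150:350],None,fx=3,fy=3,interpolation=cv2.INTER_CUBIC))
E
```

```text
T [517.225 236.725   8.   ] ring [530.5 124.5  28. ] plate [507.2  76.8   8. ] [563.4  83.6   8. ] [573.6  12.6   8. ] [514.5   6.9   8. ]
t: 9.6
tool_pos: [428.5, -331.8, 201.2]
eef_rot: [-0.001, 0.662, 0.749, -0.002]
force: [-0.2, -0.5, -0.1]
gripper_width: 85.7
grasp_force: 0.0
tool [ 429.9 -328.4  200.9] closing deg 7.231807935293551 9.65
transformer_mid 0.76 [224. 244.] [ 418.3 -396.1   22. ]
transformer_mid 0.52 [ 62. 394.] [ 563.7 -183.9   22. ]
   (0.7, array([225., 244.]), ((417.80303955078125, -390.4998779296875), (46.919071197509766, 64.15731811523438), 7.421832084655762))
```

View pics/w5c.png

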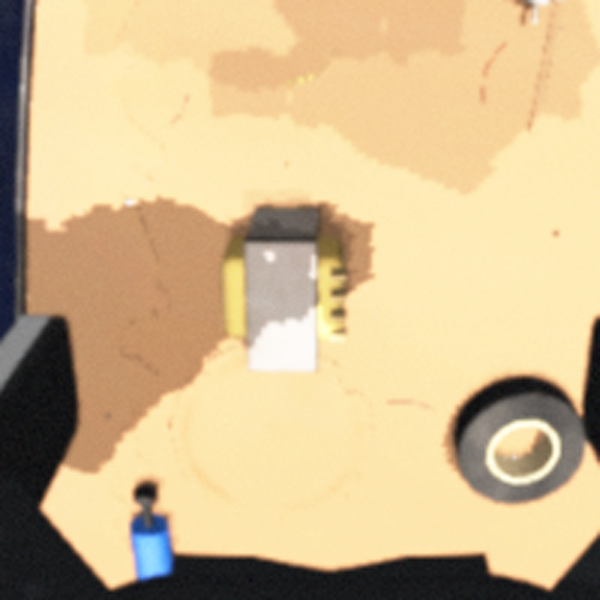

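The core's top face shows at pixels (232–256, 210–254), with the coil to its left and right.

Run:
```python
from h import *
d=shot('wrist')
P=lambda c,r,z=44:at(d,(r,c),z,True)
c=np.array([P(231.7,210),P(256,210),P(255.5,253.3),P(232.5,254)])
print(c.round(1),c.mean(0));v=(c[0]+c[1]-c[2]-c[3]);print(np.degrees(np.arctan2(v[1],v[0])),np.linalg.norm(v)/2)
```

```text
[[ 407.  -364.9   44. ]
 [ 432.8 -361.4   44. ]
 [ 438.9 -412.9   44. ]
 [ 413.2 -417.5   44. ]] [ 422.99627092 -389.15725232   44.        ]
96.7243918130419 52.42548211870987
```

```bash
python3 -m jog '[-0.0006,-0.0054,-0.0074,0,0,-0.144,-1,-0.0006,-0.0054,-0.0074,0,0,-0.144,-1,-0.0006,-0.0054,-0.0074,0,0,-0.144,-1,-0.0006,-0.0054,-0.0074,0,0,-0.144,-1,-0.0006,-0.0054,-0.0074,0,0,-0.144,-1,-0.0006,-0.0054,-0.0074,0,0,-0.144,-1,-0.0006,-0.0054,-0.0074,0,0,-0.144,-1,-0.0006,-0.0054,-0.0074,0,0,-0.144,-1,-0.0006,-0.0054,-0.0074,0,0,-0.144,-1,-0.0006,-0.0054,-0.0074,0,0,-0.144,-1,-0.0006,-0.0054,-0.0074,0,0,-0.144,-1,0,0,0,0,0,0,-1]'
python3 -m jog '[0,0,0,0,0,0,-1,0,0,0,0,0,0,-1]'
python3 - <<'E'
from h import *
look('w6',['transformer_mid'],{'transformer_mid':44})
E
```

```text
t: 11.0
tool_pos: [425.1, -383.9, 119.5]
eef_rot: [-0.001, 0.998, 0.06, -0.001]
force: [0.1, 0.7, 0.2]
gripper_width: 85.2
grasp_force: 0.0
t: 11.2
tool_pos: [425.7, -385.1, 121.3]
eef_rot: [-0.0, 0.998, 0.06, 0.0]
force: [-0.2, 0.9, 1.0]
gripper_width: 85.5
grasp_force: 0.0
tool [ 425.6 -385.4  121.4] closing deg -83.12414324679132 11.25
transformer_mid 0.68 [203. 274.] [ 416.9 -398.2   22. ]
   (0.64, array([203., 274.]), ((423.96875, -396.0014953613281), (49.10087966918945, 52.7242546081543), 9.746811866760254))
```

View pics/w6.png

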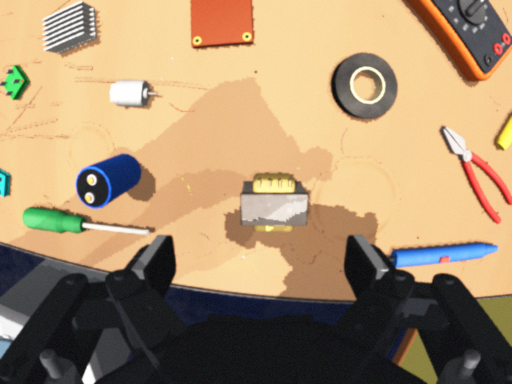

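The top face spans (240–308, 193–226), aligned with the fingers and 18 px right of centre.

Run:
```python
from h import *
d=shot('wrist')
P=lambda c,r,z=44:at(d,(r,c),z,True)
c=np.array([P(240,194),P(308,194),P(307,226),P(241,225)])
print(c.mean(0),np.linalg.norm(c[0]-c[1]),np.linalg.norm(c[0]-c[3]),d['cx'],d['cy'],np.round(d['world_from_camera'],3).tolist(),manip.observe()['tool_pos'])
```

```text
[ 417.67889535 -398.27264216   44.        ] 52.784797516085646 25.766603037402106 259.6213875670536 190.63543410382877 [[0.119, -0.957, -0.263, 492.216], [-0.993, -0.114, -0.032, -377.7], [0.001, 0.265, -0.964, 264.319], [0.0, 0.0, 0.0, 1.0]] [ 425.10434558 -386.1011918   121.49854843]
```

```bash
python3 -m jog '[-0.0075,-0.0115,-0.02,0,0,0,-1, 0,0,-0.03,0,0,0,-1, 0,0,-0.03,0,0,0,-1, 0,0,-0.02,0,0,0,-1, 0,0,-0.009,0,0,0,-1, 0,0,0,0,0,0,-1,0,0,0,0,0,0,1,0,0,0,0,0,0,1,0,0,0,0,0,0,1,0,0,0,0,0,0,1]' 80
```

```text
t: 12.4
tool_pos: [418.6, -398.9, 13.9]
eef_rot: [0.001, 0.998, 0.058, 0.001]
force: [0.1, 0.2, 6.6]
gripper_width: 50.6
grasp_force: 85.4
```

```bash
python3 -m jog '[0,0,0.04,0,0,0,1,0,0.01,0.04,0,0,0.05,1,0.006,0.035,0.02,0,0,0.12,1,0.006,0.035,0.005,0,0,0.12,1,0.006,0.035,0,0,0,0.12,1,0.006,0.035,0,0,0,0.12,1,0.006,0.035,0,0,0,0.12,1,0.006,0.035,0,0,0,0.12,1,0.006,0.035,0,0,0,0.12,1,0.006,0.035,0,0,0,0.12,1,0.006,0.035,0,0,0,0.12,1,0.006,0.035,0,0,0,0.12,1]'
python3 -m jog '[0.006,0.035,0,0,0,0.12,1,0.006,0.035,0,0,0,0.12,1,0.006,0.035,0,0,0,0.08,1,0.006,0.035,0,0,0,0,1,0.006,0.035,0,0,0,0,1,0.006,0.035,0,0,0,0,1,0.005,0.03,0,0,0,0,1,0.005,0.02,0,0,0,0,1,0,0,0,0,0,0,1,0,0,0,0,0,0,1,0,0,0,0,0,0,1]'
```

```text
t: 13.6
tool_pos: [476.1, -36.5, 116.5]
eef_rot: [-0.0, 0.774, 0.633, -0.001]
force: [0.7, -0.2, -3.5]
gripper_width: 50.6
grasp_force: 85.3
t: 14.7
tool_pos: [522.6, 219.8, 116.3]
eef_rot: [0.0, 0.666, 0.746, -0.001]
force: [0.6, -0.3, -2.4]
gripper_width: 50.7
grasp_force: 85.2
```

Run:
```python
from h import *
d=look('w7',['transformer_place','rectifier_mid'],{'rectifier_mid':17,'rectifier_mid_z0':13.5})
h=cv2.cvtColor(d['img'],cv2.COLOR_RGB2HSV)
m=cv2.inRange(h,(100,120,80),(125,255,255));n,l,s,c=cv2.connectedComponentsWithStats(m)
for i in range(1,n):
    if s[i,4]>25: print(s[i],c[i], np.round([at(d,(r,cc),8,True)[:2] for cc,r in [(s[i,0],s[i,1]),(s[i,0]+s[i,2]-1,s[i,1]+s[i,3]-1)]],1).tolist())
```

```text
tool [522.8 219.8 116.5] closing deg 6.498504523721559 14.75
transformer_place 0.65 [177. 264.] [524.8 230.6   8. ]
   (0.69, array([174., 263.]), ((523.9363403320312, 226.74777221679688), (177.07864379882812, 125.10392761230469), 4.655536651611328))
   (0.55, array([340., 138.]), ((397.95196533203125, 14.723751068115234), (40.079505920410156, 10.382536888122559), 54.515052795410156))
[436  16   7  13  65] [438.6         22.24615385] [[669.8, 408.3], [677.4, 397.9]]
[ 47  38 115  37 871] [101.3880597   55.75200918] [[291.8, 351.8], [426.8, 311.4]]
[228 190  30   8  46] [241.23913043 195.43478261] [[495.2, 215.1], [521.2, 211.7]]
```

View pics/w7.png

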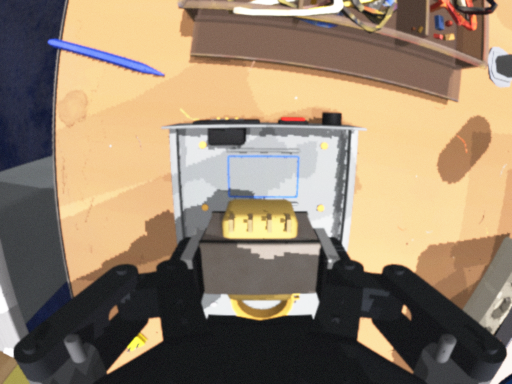

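The blue outline at (228–298, 155–199) puts the place at about (525,230).

```bash
python3 -m jog '[0.002,0.0105,0,0,0,0,1,0,0,-0.03,0,0,0,1,0,0,-0.03,0,0,0,1,0,0,-0.02,0,0,0,1,0,0,-0.01,0,0,0,1,0,0,0,0,0,0,1,0,0,0,0,0,0,1]'
```

```text
t: 15.65
tool_pos: [526.1, 233.5, 27.9]
eef_rot: [0.0, 0.665, 0.747, 0.001]
force: [0.3, -0.1, -2.8]
gripper_width: 50.7
grasp_force: 85.3
```

```bash
python3 -m jog '[0,0,-0.003,0,0,0,1,0,0,-0.002,0,0,0,1,0,0,0,0,0,0,1]'
```

```text
t: 15.95
tool_pos: [525.5, 232.9, 22.6]
eef_rot: [0.0, 0.665, 0.747, 0.0]
force: [0.2, -0.8, -2.7]
gripper_width: 51.0
grasp_force: 85.3
```

```bash
python3 -m jog '[0,-0.002,-0.001,0,0,0,1,0,0,-0.001,0,0,0,1,0,0,-0.001,0,0,0,1]'
```

```text
t: 16.25
tool_pos: [525.8, 231.7, 21.9]
eef_rot: [-0.0, 0.665, 0.747, 0.0]
force: [-7.3, -2.3, 17.1]
gripper_width: 51.0
grasp_force: 87.9
```

Contact. Release, rise, and swing towards the plate while turning.

```bash
python3 -m jog '[0,0,0,0,0,0,0.2,0,0,0,0,0,0,-0.3,0,0,0,0,0,0,-0.6,0,0,0.03,0,0,0,-0.6,0,0,0.04,0,0,0,-1,0,-0.02,0.04,0,0,0,-1,0,-0.035,0.03,0,0,0,-1,0,-0.035,0.01,0,0,0,-1,0,-0.03,0,0,0,0,-1,0,0,0,0,0,0,-1,0,0,0,0,0,0,-1,0,0,0,0,0,0,-1]'
python3 - <<'E'
from h import *
look('w8',['transformer_mid','transformer_place','rectifier_mid','ring','plate_place'],{'transformer_mid':52,'transformer_mid_z0':30,'rectifier_mid':17,'rectifier_mid_z0':13.5})
E
```

```text
t: 17.45
tool_pos: [525.0, 112.0, 168.8]
eef_rot: [-0.0, 0.664, 0.747, 0.0]
force: [-0.8, -0.3, -0.3]
gripper_width: 85.3
grasp_force: 0.0
tool [525.  112.4 168.8] closing deg 6.7916216534289715 17.5
transformer_mid 0.9 [ 57. 278.] [528.2 232.1  30. ]
   (0.63, array([ 55., 279.]), ((525.411865234375, 229.15869140625), (52.640567779541016, 47.27936935424805), 7.984287738800049))
transformer_place 0.27 [154. 273.] [536.5 136.6   8. ]
   (0.68, array([157., 269.]), ((537.2208251953125, 126.60309600830078), (171.34341430664062, 344.98321533203125), 6.355701923370361))
rectifier_mid 0.8 [110. 274.] [531.9 181.   13.5]
rectifier_mid 0.74 [242. 136.] [390.4  17.9  13.5]
   (0.88, array([242., 137.]), ((388.3902893066406, 19.338871002197266), (34.663787841796875, 22.46746826171875), 45.552589416503906))
   (0.69, array([115., 274.]), ((530.9879760742188, 179.85623168945312), (28.621204376220703, 28.771167755126953), 7.0766143798828125))
ring 0.61 [174. 271.] [537.  115.4   8. ]
plate_place 0.7 [245. 272.] [548.7  34.5   8. ]
   (0.69, array([112., 274.]), ((531.4094848632812, 179.39007568359375), (29.49544334411621, 28.699081420898438), 7.329062461853027))
   (0.61, array([158., 269.]), ((536.7009887695312, 127.2417221069336), (169.5211639404297, 346.3654479980469), 6.2898149490356445))
```

View pics/w8.png

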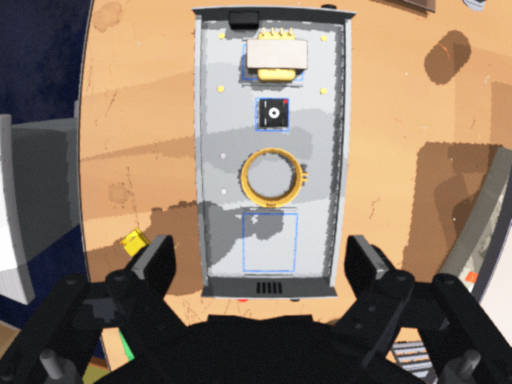

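The transformer is seated between the ribs at (277,57) and the rectifier is on its square at (273,114). Plate next.

```bash
python3 -m jog '[0.0044,-0.0368,0,0,0,-0.126,-1,0.0044,-0.0368,0,0,0,-0.126,-1,0.0044,-0.0368,0,0,0,-0.126,-1,0.0044,-0.0368,0,0,0,-0.126,-1,0.0044,-0.0368,0,0,0,-0.126,-1,0.0044,-0.0368,-0.006,0,0,-0.126,-1,0.0044,-0.0368,-0.006,0,0,-0.126,-1,0.0044,-0.0368,-0.006,0,0,-0.126,-1,0.0044,-0.0368,-0.006,0,0,-0.126,-1,0.0044,-0.0368,-0.006,0,0,-0.126,-1,0.0044,-0.0368,-0.006,0,0,-0.126,-1,0.0044,-0.0368,-0.006,0,0,-0.126,-1]' 60
python3 -m jog '[0,0,0,0,0,0,-1,0,0,0,0,0,0,-1,0,0,0,0,0,0,-1]'
python3 - <<'E'
from h import *
look('w9',['plate_mid','heat_sink_mid'],{'plate_mid':8,'heat_sink_mid':26})
E
```

```text
t: 19.2
tool_pos: [578.3, -332.2, 126.8]
eef_rot: [-0.0, 0.996, 0.085, 0.0]
force: [-0.3, 0.5, 0.5]
gripper_width: 85.4
grasp_force: 0.0
t: 19.5
tool_pos: [578.6, -329.2, 126.9]
eef_rot: [-0.001, 0.996, 0.088, 0.0]
force: [0.4, 0.8, -0.6]
gripper_width: 85.7
grasp_force: 0.0
tool [ 578.8 -328.7  127. ] closing deg -79.81323743765745 19.55
plate_mid 0.82 [182. 263.] [ 581.3 -331.7    4. ]
   (0.66, array([181., 264.]), ((582.0293579101562, -331.7947998046875), (68.94402313232422, 53.66455841064453), 8.961980819702148))
heat_sink_mid 0.91 [176. 106.] [ 563.6 -180.4   13. ]
   (0.61, array([179., 108.]), ((567.7789306640625, -187.65078735351562), (37.099666595458984, 59.679073333740234), 15.188546180725098))
```

View pics/w9.png

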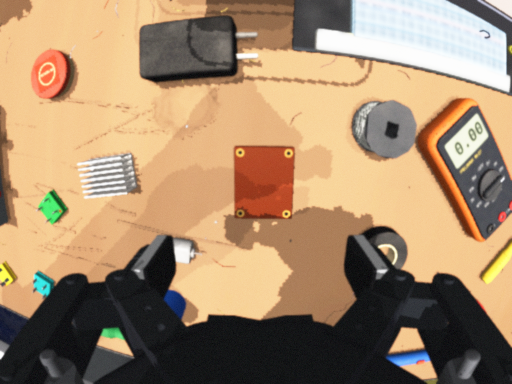

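The plate at (264,181) is square to the fingers.

```bash
python3 -m jog '[0.003,-0.003,-0.03,0,0,-0.012,-1,0,0,-0.03,0,0,0,-1,0,0,-0.03,0,0,0,-1,0,0,-0.02,0,0,0,-1,0,0,-0.015,0,0,0,-1,0,0,0,0,0,0,-1,0,0,0,0,0,0,-1]'
```

```text
t: 20.45
tool_pos: [581.5, -334.0, 2.7]
eef_rot: [0.0, 0.997, 0.082, 0.0]
force: [-0.6, 0.8, -0.1]
gripper_width: 85.3
grasp_force: 0.0
```

```bash
python3 -m jog '[0,0,0,0,0,0,0,0,0,0,0,0,0,1,0,0,0,0,0,0,1,0,0,0,0,0,0,1,0,0,0,0,0,0,1]' 50
```

```text
t: 20.95
tool_pos: [585.7, -334.9, 8.4]
eef_rot: [0.001, 0.997, 0.081, 0.004]
force: [-1.3, 3.2, 17.3]
gripper_width: 12.6
grasp_force: 8.2
```

```bash
python3 -m jog '[0,0,0.01,0,0,0,-1,0,0,0.02,0,0,0,-1,0,0,0,0,0,0,-1,0,0,0,0,0,0,-1,0,0,0,0,0,0,-1,0,0,0,0,0,0,-1]'
python3 - <<'E'
from h import *
look('w10',['plate_mid'],{'plate_mid':8})
E
```

```text
t: 21.55
tool_pos: [580.1, -333.3, 30.8]
eef_rot: [-0.001, 0.997, 0.081, -0.001]
force: [0.8, -0.4, 0.0]
gripper_width: 85.9
grasp_force: 0.0
tool [ 580.2 -333.4   30.9] closing deg -80.67306727924833 21.6
plate_mid 0.73 [218. 261.] [ 583.7 -333.4    4. ]
   (0.65, array([212., 260.]), ((582.9813842773438, -333.3152770996094), (69.96682739257812, 55.03978729248047), 10.539237022399902))
```

```bash
python3 -m jog '[0.003,0,-0.015,0,0,0,-1,0,0,-0.015,0,0,0,-1,0,0,-0.003,0,0,0,-1,0,0,0,0,0,0,-0.45,0,0,0,0,0,0,-0.45,0,0,0,0,0,0,-0.45]'
```

```text
t: 22.3
tool_pos: [584.4, -334.3, -0.4]
eef_rot: [0.0, 0.997, 0.081, 0.0]
force: [-0.1, 0.1, 0.3]
gripper_width: 61.8
grasp_force: 0.0
```

```bash
python3 -m jog '[0,0,-0.0015,0,0,0,-0.45,0,0,-0.0015,0,0,0,-0.45,0,0,0,0,0,0,-0.45]'
```

```text
t: 22.6
tool_pos: [584.0, -333.8, -3.9]
eef_rot: [-0.0, 0.997, 0.081, 0.0]
force: [-0.5, 1.0, 0.4]
gripper_width: 61.7
grasp_force: 0.0
```

```bash
python3 -m jog '[0,0,0,0,0,0,-0.2,0,0,0,0,0,0,1,0,0,0,0,0,0,1,0,0,0,0,0,0,1]' 50
```

```text
t: 23.0
tool_pos: [584.6, -334.5, -3.1]
eef_rot: [0.0, 0.997, 0.081, 0.001]
force: [-0.7, -0.3, 4.5]
gripper_width: 52.2
grasp_force: 55.1
```

```bash
python3 -m jog '[0,0,0.04,0,0,0,1,-0.003,0.03,0.04,0,0,0.138,1,-0.003,0.034,0.03,0,0,0.138,1,-0.003,0.034,0,0,0,0.138,1,-0.003,0.034,0,0,0,0.138,1,-0.003,0.034,0,0,0,0.138,1,-0.003,0.034,0,0,0,0.138,1,-0.003,0.034,0,0,0,0.138,1,-0.003,0.034,0,0,0,0.138,1,-0.003,0.034,0,0,0,0.138,1,-0.004,0.034,0,0,0,0.138,1,-0.005,0.033,0,0,0,0.138,1]'
python3 -m jog '[0,0,0,0,0,0,1,0,0,0,0,0,0,1,0,0,0,0,0,0,1]'
python3 - <<'E'
from h import *
look('w11',['plate_mid','plate_place','ring'],{'plate_mid':114,'plate_mid_z0':110})
E
```

```text
t: 24.2
tool_pos: [547.0, 36.7, 105.4]
eef_rot: [-0.0, 0.665, 0.747, -0.0]
force: [1.0, 0.3, -0.9]
gripper_width: 52.4
grasp_force: 52.7
t: 24.5
tool_pos: [547.7, 33.6, 105.5]
eef_rot: [-0.0, 0.668, 0.744, -0.001]
force: [-0.2, 0.2, -0.3]
gripper_width: 52.3
grasp_force: 52.7
tool [547.9  33.1 105.7] closing deg 6.128795796767995 24.55
plate_mid 0.56 [250. 261.] [548.7  31.4 110. ]
   (0.83, array([242., 258.]), ((548.0162353515625, 31.091976165771484), (55.491416931152344, 71.70606994628906), 6.356597900390625))
plate_place 0.85 [190. 260.] [548.2  35.6   8. ]
   (0.88, array([105., 255.]), ((537.387451171875, 82.9685287475586), (172.4368133544922, 233.998779296875), 5.96351957321167))
ring 0.8 [ 92. 259.] [538.3 115.    8. ]
   (0.88, array([105., 254.]), ((537.5831298828125, 83.50475311279297), (170.59588623046875, 232.71005249023438), 5.963797092437744))
```

View pics/w11.png

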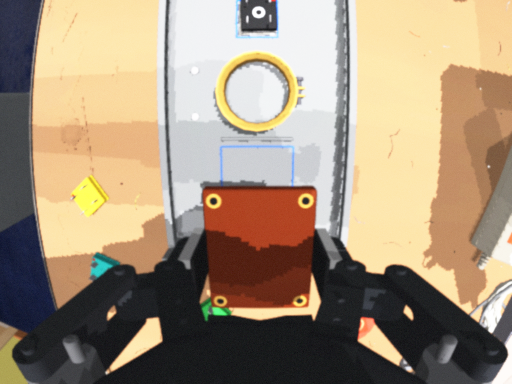

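The plate at (260,248) is square and held level. It needs +4 mm in y.

```bash
python3 -m jog '[0,0.004,-0.03,0,0,0,1,0,0,-0.03,0,0,0,1,0,0,-0.025,0,0,0,1,0,0,-0.01,0,0,0,1,0,0,0,0,0,0,1,0,0,0,0,0,0,1]'
```

```text
t: 25.45
tool_pos: [549.0, 39.0, 11.8]
eef_rot: [0.001, 0.667, 0.745, 0.001]
force: [0.2, -0.9, -1.1]
gripper_width: 52.3
grasp_force: 52.7
```

```bash
python3 -m jog '[0,0,-0.002,0,0,0,1,0,0,-0.002,0,0,0,1,0,0,0,0,0,0,1]'
```

```text
t: 25.75
tool_pos: [548.5, 39.1, 7.6]
eef_rot: [0.0, 0.667, 0.745, 0.0]
force: [0.1, 0.6, -0.8]
gripper_width: 52.4
grasp_force: 52.7
```

```bash
python3 -m jog '[0,-0.002,-0.0015,0,0,0,1,0,0,-0.0015,0,0,0,1,0,0,0,0,0,0,1]'
```

```text
t: 26.05
tool_pos: [548.4, 36.6, 4.8]
eef_rot: [0.0, 0.667, 0.745, -0.0]
force: [-0.5, -0.5, 5.4]
gripper_width: 52.6
grasp_force: 55.8
```

```bash
python3 -m jog '[0,0,0,0,0,0,-0.3,0,0,0,0,0,0,-0.6,0,0,0,0,0,0,-0.6,0,0,0.04,0,0,0,-0.6,0,0,0.045,0,0,0,-1,0.002,-0.03,0.04,0,0,0,-1,0.003,-0.037,0,0,0,0.03,-1,0.003,-0.037,0,0,0,0.03,-1,0.003,-0.037,0,0,0,0.03,-1,0.003,-0.037,0,0,0,0.03,-1,0.003,-0.037,0,0,0,0,-1]' 40
python3 -m jog '[0,0,0,0,0,0,-1,0,0,0,0,0,0,-1,0,0,0,0,0,0,-1]'
python3 - <<'E'
from h import *
look('w12',['plate_mid','heat_sink_mid','plate_place'],{'plate_mid':16,'plate_mid_z0':12,'heat_sink_mid':26})
E
```

```text
t: 27.15
tool_pos: [564.8, -179.2, 128.9]
eef_rot: [-0.0, 0.621, 0.784, 0.0]
force: [-0.0, 0.5, 0.8]
gripper_width: 85.3
grasp_force: 0.0
t: 27.45
tool_pos: [565.0, -176.1, 128.6]
eef_rot: [-0.001, 0.621, 0.784, 0.0]
force: [0.1, 0.3, -0.5]
gripper_width: 85.4
grasp_force: 0.0
tool [ 565.1 -175.6  128.7] closing deg 13.342296163800114 27.5
heat_sink_mid 0.95 [193. 257.] [ 564.1 -182.5   13. ]
   (0.89, array([192., 257.]), ((564.1769409179688, -178.08468627929688), (35.37853240966797, 53.8570556640625), 15.72945499420166))
   (0.88, array([  7., 333.]), ((566.8380126953125, -8.29180908203125), (147.9654998779297, 25.990863800048828), 16.77132225036621))
```

View pics/w12.png

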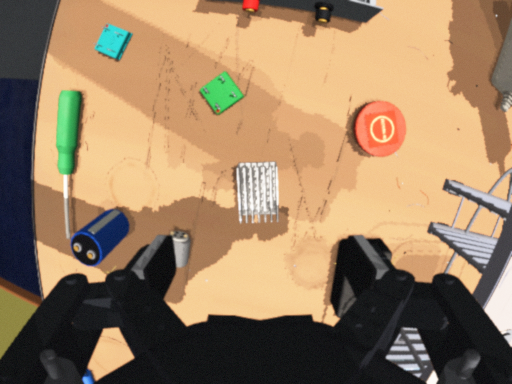

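The heat sink at (258,192) is square to the fingers.

```bash
python3 -m jog '[-0.001,-0.0055,-0.03,0,0,0.02,-0.6,0,0,-0.03,0,0,0,-0.6,0,0,-0.03,0,0,0,-0.6,0,0,-0.02,0,0,0,-0.4,0,0,-0.014,0,0,0,-0.4,0,0,0,0,0,0,-0.4,0,0,0,0,0,0,-0.4,0,0,0,0,0,0,1,0,0,0,0,0,0,1,0,0,0,0,0,0,1]' 35
```

```text
t: 28.8
tool_pos: [565.7, -183.9, 6.7]
eef_rot: [0.002, 0.613, 0.79, 0.001]
force: [-0.2, 0.4, 4.7]
gripper_width: 33.1
grasp_force: 36.8
```

```bash
python3 -m jog '[0,0,0.04,0,0,0,1,0,0.01,0.04,0,0,0,1,-0.003,0.035,0.02,0,0,-0.03,1,-0.003,0.035,0,0,0,-0.03,1,-0.003,0.035,0,0,0,-0.03,1,-0.003,0.035,0,0,0,-0.03,1,-0.003,0.035,0,0,0,-0.02,1,-0.002,0.032,0,0,0,0,1,0,0,0,0,0,0,1,0,0,0,0,0,0,1,0,0,0,0,0,0,1,0,0,0,0,0,0,1]'
python3 - <<'E'
from h import *
look('w13',['plate_mid','heat_sink_mid','plate_place','ring'],{'plate_mid':16,'plate_mid_z0':12,'heat_sink_mid':126,'heat_sink_mid_z0':113})
E
```

```text
t: 30.0
tool_pos: [547.1, 31.5, 105.0]
eef_rot: [0.0, 0.668, 0.744, -0.0]
force: [-0.3, -0.2, -0.2]
gripper_width: 33.4
grasp_force: 36.3
tool [547.1  31.6 105. ] closing deg 6.124944914026912 30.05
plate_mid 0.6 [191. 263.] [550.2  33.8  12. ]
plate_mid 0.19 [244. 260.] [552.6 -14.5  12. ]
   (0.58, array([167., 264.]), ((546.5695190429688, 53.380096435546875), (53.798404693603516, 32.48971176147461), 6.145459175109863))
heat_sink_mid 0.88 [246. 259.] [547.   33.2 113. ]
   (0.76, array([235., 259.]), ((546.3705444335938, 39.32577896118164), (34.411888122558594, 55.6782341003418), 6.863260269165039))
   (0.69, array([104., 259.]), ((539.3956298828125, 81.6185073852539), (179.56625366210938, 233.16485595703125), 6.1682024002075195))
ring 0.97 [ 91. 258.] [536.9 113.7   8. ]
   (0.63, array([105., 255.]), ((539.9940795898438, 81.16181945800781), (180.28756713867188, 234.1505889892578), 6.150486946105957))
```

View pics/w13.png

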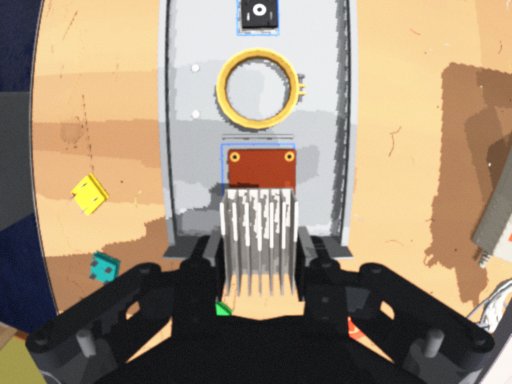

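The plate lies inside its outline, with its far edge at row 149. The heat sink is at (259,240) and aligned.

```bash
python3 -m jog '[0.0022,0.001,-0.03,0,0,0,1,0,0,-0.03,0,0,0,1,0,0,-0.017,0,0,0,1,0,0,0,0,0,0,1,0,0,0,0,0,0,1]'
```

```text
t: 30.95
tool_pos: [549.3, 34.6, 28.1]
eef_rot: [-0.0, 0.667, 0.745, -0.0]
force: [0.6, 0.1, -0.6]
gripper_width: 32.9
grasp_force: 36.3
```

```bash
python3 -m jog '[0,0,-0.0025,0,0,0,1,0,0,-0.0015,0,0,0,1,0,0,0,0,0,0,1]'
```

```text
t: 31.25
tool_pos: [549.8, 34.7, 24.7]
eef_rot: [0.0, 0.667, 0.745, 0.001]
force: [0.2, -0.4, -0.7]
gripper_width: 33.4
grasp_force: 36.3
```

```bash
python3 -m jog '[0,-0.002,-0.001,0,0,0,1,0,0,-0.0015,0,0,0,1,0,0,0,0,0,0,1]'
```

```text
t: 31.55
tool_pos: [549.8, 32.2, 22.7]
eef_rot: [0.0, 0.667, 0.745, 0.0]
force: [-2.6, -1.5, 6.4]
gripper_width: 32.7
grasp_force: 37.0
```

```bash
python3 -m jog '[0,0,0,0,0,0,0.1,0,0,0,0,0,0,-0.4,0,0,0,0,0,0,-0.4,0,0,0.04,0,0,0,-0.4,0,0,0.045,0,0,0,-0.7,-0.01,-0.025,0.045,0,0,0,-1,-0.016,-0.035,0.01,0,0,0,-1,-0.016,-0.035,0,0,0,0,-1,-0.016,-0.035,0,0,0,0,-1,-0.016,-0.035,0,0,0,0,-1,-0.016,-0.035,0,0,0,0,-1,-0.016,-0.035,0,0,0,0,-1]' 50
python3 -m jog '[-0.01,-0.027,0,0,0,0,-1,-0.01,-0.027,0,0,0,0,-1,0,0,0,0,0,0,-1,0,0,0,0,0,0,-1,0,0,0,0,0,0,-1]'
python3 - <<'E'
from h import *
look('w14',['capacitor_mid'],{'capacitor_mid':65})
d=shot('scene','s1')
for k,z in dict(heat_sink_mid=29,plate_mid=12,plate_place=8).items():
    for t in manip.tip_of('scene',k)[:2]: print(k,t['conf'],at(d,t['centre'],z))
E
```

```text
t: 32.75
tool_pos: [442.8, -202.5, 159.4]
eef_rot: [0.0, 0.667, 0.745, 0.0]
force: [0.9, -0.1, 0.8]
gripper_width: 85.4
grasp_force: 0.0
t: 33.25
tool_pos: [424.1, -253.9, 159.2]
eef_rot: [-0.0, 0.667, 0.746, 0.0]
force: [-0.1, 0.1, 0.2]
gripper_width: 85.4
grasp_force: 0.0
tool [ 424.3 -253.7  159.2] closing deg 6.451931978868653 33.3
capacitor_mid 0.73 [187. 258.] [ 423.5 -257.    32.5]
   (0.9, array([190., 258.]), ((424.10101318359375, -247.85906982421875), (33.24722671508789, 43.48198318481445), 6.405904293060303))
heat_sink_mid 0.93 [539.84377905  33.07524737  29.        ]
heat_sink_mid 0.51 [542.33873364  45.54634486  29.        ]
plate_place 0.89 [542.69284261  36.20749907   8.        ]
```

```bash
python3 -m jog '[-0.0005,-0.002,-0.03,0,0,0,-1,0,0,-0.03,0,0,0,-1,0,0,-0.035,0,0,0,-1,0,0,-0.025,0,0,0,-1,0,0,-0.007,0,0,0,-1,0,0,0,0,0,0,-1,0,0,0,0,0,0,1,0,0,0,0,0,0,1,0,0,0,0,0,0,1,0,0,0,0,0,0,1]' 60
```

```text
t: 34.6
tool_pos: [424.4, -257.8, 33.8]
eef_rot: [0.001, 0.667, 0.745, 0.001]
force: [-0.3, -0.7, 4.3]
gripper_width: 33.6
grasp_force: 59.2
```

```bash
python3 -m jog '[0,0,0.04,0,0,0,1,0.003,0.013,0.04,0,0,0,1,0.011,0.036,0.035,0,0,0,1,0.011,0.036,0,0,0,0,1,0.011,0.036,0,0,0,0,1,0.011,0.036,0,0,0,0,1,0.011,0.036,0,0,0,0,1,0.011,0.036,0,0,0,0,1,0.011,0.036,0,0,0,0,1,0.011,0.036,0,0,0,0,1,0.011,0.036,0,0,0,0,1,0.011,0.036,0,0,0,0,1]'
python3 -m jog '[0,0,0,0,0,0,1,0,0,0,0,0,0,1,0,0,0,0,0,0,1]'
python3 - <<'E'
from h import *
look('w15',['capacitor_mid','ring','heat_sink_mid'],{'capacitor_mid':181,'capacitor_mid_z0':148,'ring':28,'heat_sink_mid':42,'heat_sink_mid_z0':29})
d=shot('side','s2')
a=cv2.imread('pics/s2.png');b=cv2.imread('pics/w15.png')[:, 100:420]
r=cv2.resize(a[150:330,110:330],(430,352),interpolation=cv2.INTER_CUBIC)
cv2.imwrite('pics/fin.png',np.hstack([cv2.copyMakeBorder(r,0,32,0,0,0),b]))
E
```

```text
t: 35.8
tool_pos: [535.8, 116.1, 146.5]
eef_rot: [0.0, 0.667, 0.745, -0.0]
force: [0.3, -1.0, -0.7]
gripper_width: 33.5
grasp_force: 60.2
t: 36.1
tool_pos: [535.4, 113.2, 146.2]
eef_rot: [0.0, 0.668, 0.744, -0.001]
force: [0.2, -0.1, -0.7]
gripper_width: 33.7
grasp_force: 60.2
tool [535.5 112.8 146.2] closing deg 6.161471658167266 36.15
capacitor_mid 0.82 [238. 259.] [535.1 116.4 148. ]
   (0.84, array([248., 261.]), ((535.2788696289062, 127.70404052734375), (49.142333984375, 32.22243881225586), 88.71784210205078))
   (0.32, array([127., 262.]), ((529.66064453125, 173.42941284179688), (66.62084197998047, 102.90444946289062), 6.326306343078613))
ring 0.74 [178. 259.] [535.  115.2   8. ]
   (0.63, array([130., 260.]), ((531.5230102539062, 162.5284881591797), (163.01319885253906, 250.06092834472656), 6.280777931213379))
heat_sink_mid 0.46 [112. 260.] [528.9 179.4  29. ]
```

View pics/fin.png

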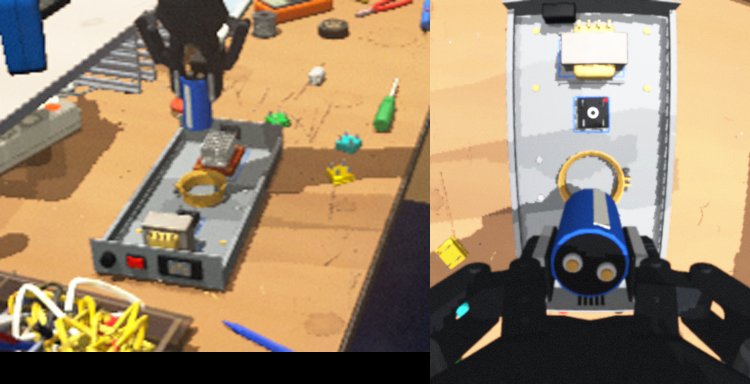

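The side picture shows the heat sink sitting on the plate and the transformer in place. The wrist picture shows the capacitor hanging upright just by the ring. I'll lower it.

```bash
python3 -m jog '[0.0015,0,-0.03,0,0,0,1,0,0,-0.03,0,0,0,1,0,0,-0.015,0,0,0,1,0,0,0,0,0,0,1,0,0,0,0,0,0,1]'
```

```text
t: 37.0
tool_pos: [537.8, 114.8, 71.8]
eef_rot: [0.0, 0.667, 0.745, 0.0]
force: [0.1, -0.0, -1.6]
gripper_width: 33.8
grasp_force: 60.1
```

Run:
```python
from h import *
look('w16',['capacitor_mid','ring'],{'capacitor_mid':107,'capacitor_mid_z0':70,'ring':28})
```

```text
tool [538.6 115.1  72.6] closing deg 6.300942536206766 37.05
capacitor_mid 0.92 [235. 260.] [538.1 118.   70. ]
   (0.67, array([248., 259.]), ((536.9075927734375, 129.76443481445312), (32.14212417602539, 48.595985412597656), 3.235653877258301))
   (0.73, array([138., 252.]), ((531.2578125, 164.79685974121094), (152.178466796875, 192.92245483398438), 6.172808647155762))
```

```bash
python3 -m jog '[-0.0005,-0.002,-0.003,0,0,0,1,0,0,-0.004,0,0,0,1,0,0,-0.004,0,0,0,1,0,0,-0.004,0,0,0,1]'
```

```text
t: 37.65
tool_pos: [536.7, 112.7, 55.9]
eef_rot: [-0.0, 0.667, 0.745, -0.0]
force: [0.2, -0.4, -0.5]
gripper_width: 33.6
grasp_force: 60.1
```

```bash
python3 -m jog '[0,0,-0.004,0,0,0,1,0,0,-0.004,0,0,0,1,0,0,-0.003,0,0,0,1,0,0,0,0,0,0,1]'
```

```text
t: 38.05
tool_pos: [536.4, 112.7, 44.8]
eef_rot: [-0.0, 0.667, 0.745, -0.001]
force: [-0.3, -0.1, -0.8]
gripper_width: 33.4
grasp_force: 60.1
```

Inside the ring without contact (floor expected at a TCP height of about 42).

```bash
python3 -m jog '[0,0,-0.0015,0,0,0,1,0,0,-0.001,0,0,0,1,0,0,0,0,0,0,1]'
```

```text
t: 38.35
tool_pos: [536.9, 112.8, 42.9]
eef_rot: [0.0, 0.667, 0.745, 0.0]
force: [-0.2, -0.7, -0.4]
gripper_width: 33.6
grasp_force: 60.1
```

```bash
python3 -m jog '[0,0,-0.001,0,0,0,1,0,0,-0.001,0,0,0,1,0,0,0,0,0,0,1]'
```

```text
t: 38.65
tool_pos: [537.2, 112.9, 41.8]
eef_rot: [-0.0, 0.667, 0.745, 0.0]
force: [-2.2, -0.7, 4.3]
gripper_width: 33.7
grasp_force: 61.1
```

```bash
python3 -m jog '[0,0,0,0,0,0,0.1,0,0,0,0,0,0,-0.6,0,0,0,0,0,0,-1,0,0,0,0,0,0,-1,0,0,0.03,0,0,0,-1,0,0,0.04,0,0,0,-1,0,0,0.04,0,0,0,-1,0,-0.035,0.03,0,0,0,-1,0,-0.035,0.03,0,0,0,-1,0,-0.03,0,0,0,0,-1,0,0,0,0,0,0,-1,0,0,0,0,0,0,-1]'
python3 -m jog '[0,0,0,0,0,0,-1,0,0,0,0,0,0,-1]'
python3 - <<'E'
from h import *
ks=['transformer_mid','rectifier_mid','capacitor_mid','plate_mid','heat_sink_mid','ring','rectifier_place','plate_place']
d=look('w17',ks,{'transformer_mid':52,'transformer_mid_z0':30,'rectifier_mid':17,'rectifier_mid_z0':13.5,'capacitor_mid':73,'capacitor_mid_z0':40.5,'plate_mid':16,'plate_mid_z0':12,'heat_sink_mid':42,'heat_sink_mid_z0':29})
b=cv2.imread('pics/w17.png')
cv2.imwrite('pics/w17c.png',cv2.resize(b[0:300,130:400],None,fx=2,fy=2,interpolation=cv2.INTER_CUBIC))
E
```

```text
t: 39.85
tool_pos: [536.6, 12.1, 210.8]
eef_rot: [-0.0, 0.668, 0.744, 0.0]
force: [0.1, 0.7, -0.8]
gripper_width: 85.4
grasp_force: 0.0
t: 40.05
tool_pos: [536.4, 14.7, 210.1]
eef_rot: [-0.001, 0.666, 0.746, -0.0]
force: [-0.2, 0.9, -0.5]
gripper_width: 85.6
grasp_force: 0.0
tool [536.5  14.5 210.2] closing deg 6.4748969572031 40.1
   (0.58, array([  0., 276.]), ((528.6873779296875, 198.3448028564453), (29.486919403076172, 3.6470448970794678), 7.622058391571045))
rectifier_mid 0.93 [158. 142.] [392.2  13.1  13.5]
rectifier_mid 0.9 [218. 144.] [396.  -63.8  13.5]
rectifier_mid 0.86 [ 30. 273.] [532.7 177.9  13.5]
   (0.84, array([217., 147.]), ((399.7145080566406, -64.22649383544922), (32.32774353027344, 29.290163040161133), 75.97344207763672))
   (0.84, array([159., 141.]), ((389.8496398925781, 13.550296783447266), (31.782672882080078, 27.931713104248047), 42.32745361328125))
   (0.64, array([253., 231.]), ((514.1327514648438, -95.45504760742188), (30.06679344177246, 30.761167526245117), 49.311458587646484))
   (0.63, array([ 31., 271.]), ((531.1815185546875, 177.56973266601562), (30
[... 420 characters left out ...]
   (0.6, array([156., 276.]), ((549.1492309570312, 37.42681121826172), (35.89566421508789, 48.34602355957031), 6.4281134605407715))
   (0.23, array([  0., 274.]), ((528.6746215820312, 202.21238708496094), (30.46695899963379, 3.7682390213012695), 7.6220703125))
ring 0.66 [ 83. 268.] [534.1 114.6   8. ]
   (0.55, array([ 95., 264.]), ((538.1058349609375, 93.10662078857422), (166.83914184570312, 258.2196350097656), 6.941798210144043))
   (0.89, array([ 95., 266.]), ((539.3534545898438, 93.69563293457031), (162.9491424560547, 258.6725158691406), 6.575045585632324))
   (0.72, array([ 97., 270.]), ((538.0997314453125, 93.88341522216797), (166.75401306152344, 257.1374206542969), 6.876870155334473))
```

The measurements agree: plate at (549,35), heat sink at (549.5,35), capacitor at (537.5,114.5), all at about 6.5°. The robot is clear of everything. I'll hand in.

```bash
python3 -c "
from bench import manip
print(manip.finish_job())"
```

```text
the job is handed in; nothing more can be done
None
```

I handed the job in at about 40 s with all five parts placed and released and, by the last measurements, within tolerance; no verdict came back, and I viewed 15 pictures, one over the limit of 14.

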